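# Line up the centrifuge rotor with its drive and shut the lid

## Robot

A 6-joint arm with a two-finger parallel gripper is mounted at the origin on a cart in front of the work surface, level with it; the furniture and walls round the work are solid. World frame = base frame: x ahead of the robot, y to its left, z up, the work surface at z = 0. Lengths are in mm, angles in degrees, forces in N, time in s.
With the tool pointing down it reaches from about 300 to 850 mm from the base axis. Payload 4.2 kg.
Tool frame: the origin (TCP) lies at the very end of the fingers, on their centre line; the grasp point (between the pads) lies 19 mm behind it; z points along the fingers, y is the line along which they close (so a half turn about z gives the same grasp; the last joint's range is limited). The gripper opens to 91 mm and grips with 3 to 60 N. Pads are 32 mm wide; open, the fingers measure 118 mm over their backs; the gripper's body (76 mm by 178 mm) begins 60 mm behind the grasp point.
Start: joints at [-1.146, 18.312, 89.639, -0, 72.044, -1.146], TCP at [575.018, 0, 189.876] pointing down, gripper open.
Joint ranges: [-177.97, 177.97], [-48.28, 115.42], [12.27, 149.76], [-77.06, 257.06], [2.81, 150.46], [-146.56, 146.56]. Speed limits (degrees/s): [147.25, 147.25, 180, 180, 180, 180].

## Interface

Orientations are given as [roll, pitch, yaw] about the fixed x, y, z axes, in that order (R = Rz(yaw) Ry(pitch) Rx(roll)).
In Python, from workcell import * gives the robot as it stands.
- The arm moves only by the tool move_arm, never from a script. Its argument "motion" is a list of rows, each a list of 3 entries, a list of its own where there are three numbers: the finger opening in mm, from 0 to 91.2, then the shift along the world's x, y, z in units of 25 mm (1.0 is 25 mm), then the turn, a rotation vector about the world's x, y, z in units of 4 degrees (1.0 is 4 degrees). In form: [[grip, [x, y, z], [ax, ay, az]], ...]. A call has 1 to 20 rows; each row shifts and turns the commanded pose from where the row before left it; what a row does not reach is not made up. A row lasts 1/12 s, in which the tool goes at most 41.7 mm and 7.16 degrees, less where a joint would pass 70% of its speed; a pose out of reach is approached as far as the arm can. A call with a number of a shift or a turn outside -1 to 1 is refused whole. A call with a gripper value outside its range is refused whole. The fingers move at their own pace and stop on an object; "grip_force" is the grip in N (left out, the last holds). Time passes only in rows, so rows that do not move let the fingers close. It gives the time, the measured TCP pose, the force, the opening and the grip force at its end, in the units of the state.
- state(): the state, without advancing time (a new reading comes with each control period).
- grab_frame(name): name is "scene" or "side" or "wrist"; returns the picture (400x640x3 uint8, blue, green, red); there is no depth.
- camera_info(name): a dict with "fx", "fy", "cx", "cy" (pixels), "k1" (the pictures are not rectified: a ray, as slopes to the right and down, at radius r is drawn at 1 + k1 r^2 times it, then the intrinsics apply), "rvec" (rotation vector, rad) and "tvec" (3), from world to camera coordinates, as OpenCV has them. Camera axes: x right, y down, z forward; pixel columns grow to the right and rows downward; lengths in mm; the calibration is good to about 2 mm. A picture is of the moment at which its call begins: read the wrist's pose just before it. camera_info takes no time and is no camera call; for the wrist camera it gives the pose at the moment of the call.
- job_done(): hands the job in; it is judged then, once.
The state is a dict: "time_s": time; "qpos": joint angles; "qvel": joint speeds; "effort": joint torques, N m; "ee_pos": TCP position; "ee_rot": TCP orientation; "force": force on the tool from outside, world axes, zero at the start; "torque": the same for the moment, N m; "gripper_width": finger opening in mm; "gripper_force": force on a finger pad.
Only numpy, scipy, OpenCV 4.12 (cv2) and the standard library are available. Lean on these libraries where they do the work, as an engineer would, in place of code of your own. Each camera call takes 0.05 s, during which the arm holds its last target. There are 200 camera calls.

## Task

Someone set the rotor of the little bench centrifuge on its spindle without lining it up, so it sits about a centimetre too high on top of the drive. Without taking the rotor off, turn it by its grip until its slots find the drive and it sinks fully home, then close the lid completely. Do not shift the timer, mouse, beaker or cup around it.

Things in the scene. Friction and masses are not known exactly. Their poses are not given: they have to be found in the camera images.
- centrifuge: white bench centrifuge, 132 x 132 mm, fixed to the desk; its deck (top) is 45 mm above the desk. Origin: centre of its underside, straight below the spindle axis; x points to the lid's hinge, z up.
- spindle_foot (a point): where the spindle axis meets the deck. The spindle cannot turn: an upright pin 9 mm thick and 30 mm tall, and round its foot a flat drive cross 10 mm high, of two bars each 30 mm long, one broad (14 mm), one narrow (5 mm). Which way the cross points differs each time; it is hidden under the rotor and not reported (this point's axes are the centrifuge's).
- rotor: loose aluminium rotor (about 0.25 kg), a disc 84 mm across. Origin: centre of its underside, z up; 55 mm above the desk at the start (resting on the cross, free to turn), 45 mm when home on the deck. Underneath: a slot 18 mm wide along its x for the broad bar, one 9 mm wide along its y for the narrow bar, 12 mm deep, and a bore with 1 mm play round the pin.
- rotor_grip (a point): centre of the top of the rotor's black wing grip, 60 mm above the rotor's origin; the grip is 40 mm long (rotor's x), 12 mm thick, 24 mm tall, on the disc. Out of line by 20 degrees or more at the start. Once within about 4 degrees of line (every half turn: up to 160 degrees of turning one way; not at a quarter turn) the rotor drops 10 mm by its weight unless held up, then turns no more.
- lid (a joint): angle of the clear domed lid (112 mm across, 67 mm high): 0 shut on the deck, 2.0 to 2.3 at the start, stop at 2.4. The hinge is stiff (0.13 N m), so the lid stays where it is left. It cannot shut fully over a rotor that sits high.
- lid_hinge (a point): middle of the lid's hinge axis, 66 mm from the spindle axis along the centrifuge's x, 45 mm above the desk; the axis runs along the centrifuge's y. The lid stands open on the hinge's side, away from the rotor.
- lid_tab (a point): on the lid's grey tab, a flat lip 30 x 44 x 8 mm opposite the hinge: middle of the face that is up when shut (then 73 mm from the spindle axis along the centrifuge's -x, 57 mm above the desk), 10 mm short of the tab's end. It lies 139 mm from the hinge axis along the lid's rim plane and 12 mm above that plane. While open that face looks away from the rotor; push on it to close.
- timer: bystander: loose white kitchen timer, 65 x 65 x 19 mm. Origin: centre of the underside.
- mouse: bystander: loose computer mouse, 105 x 58 x 38 mm. Origin: centre of the underside.
- beaker: bystander: small loose beaker, 52 mm wide, 64 mm tall. Origin: centre of the underside.
- cup: bystander: loose white plastic cup, 66 mm wide, 63 mm tall. Origin: centre of the underside.

How it is judged:
By the outcome, as a careful person would: the job done as asked, in the order asked, and still so for the second after the job is handed in, with the robot touching nothing.
It also fails if it takes over 64 s, if anything falls off the work surface, if the arm or the gripper's body presses on something with over 40 N, if the wrist force passes 120 N, or if a joint passes its speed limit or range.

## Working session

There is one attempt and no reset: what is moved stays moved. The work goes in short steps, Python scripts to look and compute and a tool call to move; the robot and the scene stay as the last step left them, time stands still between calls to the robot, and variables do not carry over. Pictures are saved under pics/ and viewed, at most 10 in all, crops included, and the job is handed in when it is done.

Besides the shell and the picture viewer there is one more tool, called after "Emit:" as name(argument=value, ...) on one line, values as JSON. move_arm: Moves the arm, as the interface text tells. Shifts and turns lie within -1 to 1; 1 stands for 25 mm of shift or 4 degrees of turn. Its arguments: {"type":"object","properties":{"motion":{"type":"array","items":{"type":"array"}},"grip_force":{"type":"number"}},"required":["motion"]}

```bash
mkdir -p pics; ls; cat > h.py <<'E'
from workcell import *
import numpy as np, cv2
def snap(n,f):
    ci=camera_info(n); im=np.ascontiguousarray(grab_frame(n)); cv2.imwrite('pics/'+f,im); return im,ci
def cam(ci):
    K=np.array([[ci['fx'],0,ci['cx']],[0,ci['fy'],ci['cy']],[0,0,1]],float)
    return K,np.array([ci['k1'],0,0,0,0],float),np.array(ci['rvec'],float).ravel(),np.array(ci['tvec'],float).ravel()
def proj(ci,P):
    K,D,r,t=cam(ci); return cv2.projectPoints(np.array(P,float).reshape(-1,1,3),r,t,K,D)[0].reshape(-1,2)
def onplane(ci,uv,z):
    K,D,r,t=cam(ci); R=cv2.Rodrigues(r)[0]
    p=cv2.undistortPoints(np.array(uv,float).reshape(-1,1,2),K,D).reshape(-1,2)
    d=np.c_[p,np.ones(len(p))]@R; c=-R.T@t
    return c+d*((z-c[2])/d[:,2])[:,None]
E
python3 - <<'E'
from h import *
for n in ('scene','side'): snap(n,n+'0.png'); ci=camera_info(n); K,D,r,t=cam(ci); print(n,-cv2.Rodrigues(r)[0].T@t)
a=[cv2.imread('pics/%s0.png'%n) for n in('scene','side')]
print(state())
E
```

```text
pics
scene [-263.26753338 -518.90697272  578.37610442]
side [  550.86987036 -1187.03397916   588.77654903]
{'time_s': 0.1, 'qpos': array([-1.14536323e+00,  1.83487388e+01,  8.96995066e+01, -2.84769696e-04,
        7.20436387e+01, -1.14823083e+00]), 'qvel': array([-0.05367372, -0.08349212, -0.27535372,  0.00475769,  0.04483237,
       -0.03329015]), 'effort': array([ 5.01049108e-04, -4.13330913e+01, -2.32510239e+01,  7.29743019e-02,
        4.21804120e-02, -4.88014211e-05]), 'ee_pos': array([5.74511271e+02, 1.43799313e-02, 1.89096143e+02]), 'ee_rot': array([-1.79908129e+02, -1.57056748e-03,  9.00029543e+01]), 'force': array([ 0.2066238 , -0.45236478,  0.0965949 ]), 'torque': array([0.02202645, 0.01218316, 0.02858296]), 'gripper_force': 0.0, 'gripper_width': 91.07537691231813}
```

View pics/scene0.png

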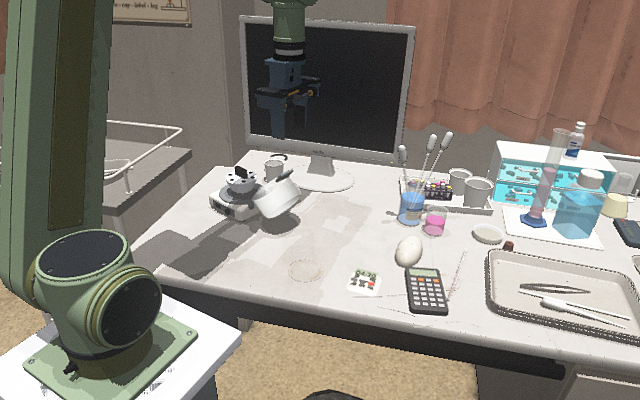

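View pics/side0.png

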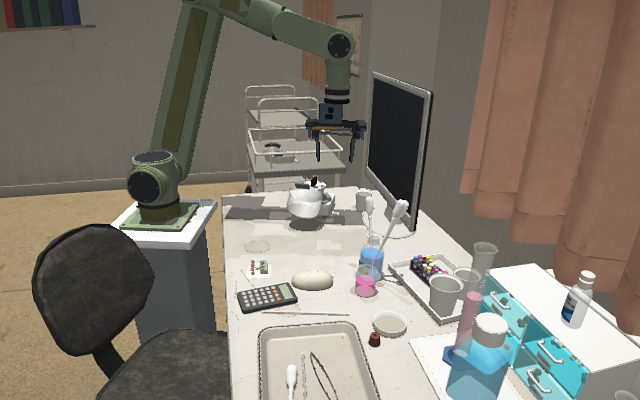

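The scene view shows the centrifuge near (238,195), with its lid open towards (280,195). The side view has it at about (310,200). Next I'll work out a rough position and move the wrist camera over it.

```bash
python3 - <<'E'
from h import *
ci=camera_info('scene'); 
print(onplane(ci,[[240,172]],115),onplane(ci,[[238,187]],75),onplane(ci,[[273,170]],30))
ci=camera_info('side'); print(onplane(ci,[[313,180]],115))
w=camera_info('wrist');K,D,r,t=cam(w);R=cv2.Rodrigues(r)[0];print(-R.T@t,R,K)
im,ci=snap('wrist','w0.png')
a=cv2.resize(cv2.imread('pics/scene0.png')[140:240,180:320],None,fx=4,fy=4,interpolation=2)
cv2.imwrite('pics/m0.png',np.vstack([a,cv2.resize(im,(560,350))])[:750])
cv2.imwrite('pics/m0.png',cv2.resize(cv2.imread('pics/m0.png'),(448,600)))
E
```

```text
[[485.47325234  88.34906816 115.        ]] [[477.18052178  91.4756918   75.        ]] [[685.70960212 123.36671237  30.        ]]
[[508.4009003  83.9669666 115.       ]]
[575.39819084  78.71648184 384.31767414] [[ 9.99997800e-01 -5.90936567e-04 -2.01247455e-03]
 [-1.21220849e-05 -9.61102590e-01  2.76191621e-01]
 [-2.09740623e-03 -2.76190989e-01 -9.61100483e-01]] [[280.04025293   0.         318.23974727]
 [  0.         280.04025293 201.79945507]
 [  0.           0.           1.        ]]
```

View pics/m0.png

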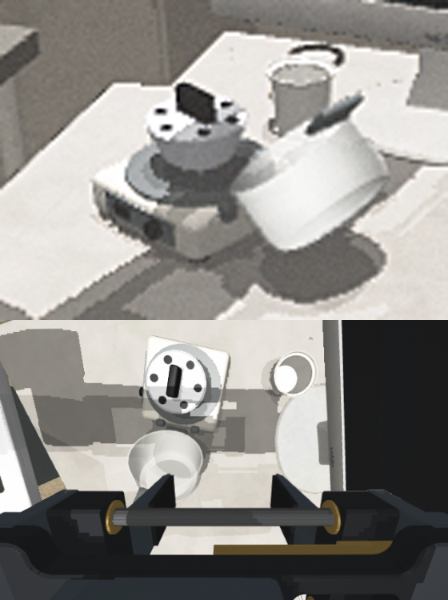

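```bash
python3 - <<'E'
import cv2
im=cv2.imread('pics/w0.png')
cv2.imwrite('pics/c0.png',cv2.resize(im[10:210,160:420],None,fx=3,fy=3,interpolation=2)[:600,:800])
E
```

```text
(no output)
```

View pics/c0.png

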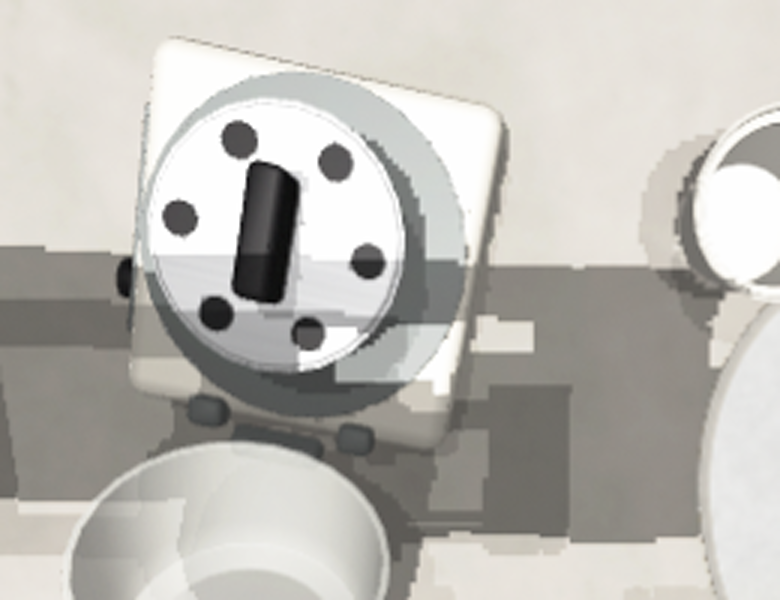

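The crop shows the deck corners at crop px (160,38), (505,110), (445,448) and (130,390). The rotor disc is centred at about (277,235). The grip runs from (268,165) to (250,297), and the hinge lugs are at (208,410) and (355,438).

```bash
python3 - <<'E'
from h import *
w=camera_info('wrist')
f=lambda L,z: onplane(w,[[160+x/3,10+y/3] for x,y in L],z)[:,:2].round(1)
c=f([(158,36),(506,106),(445,450),(130,390)],43);print(c,c.mean(0))
print('disc',f([(148,235),(405,235),(275,98),(280,372)],91))
print('grip',f([(268,165),(250,297)],115))
print('lugs',f([(208,410),(355,438)],50))
print('cup',f([(760,200)],63))
E
```

```text
[[461.3 181.9]
 [586.3 159. ]
 [562.7  33.5]
 [437.4  57.5]] [511.925 107.975]
disc [[468.2 110.1]
 [552.2 109.9]
 [512.4 150.1]
 [508.7  66.4]]
grip [[514.3 126.6]
 [506.4  89.7]]
lugs [[470.1  50.2]
 [527.4  39.2]]
cup [[675.7 124.4]]
```

Emit:
move_arm(motion=[[91,[-0.5,0.86,0],[0,0,-0.6]],[91,[-0.5,0.86,0],[0,0,-0.6]],[91,[-0.5,0.86,0],[0,0,-0.6]],[91,[-0.5,0.86,0],[0,0,-0.6]],[91,[-0.54,0.88,0],[0,0,-0.6]],[70,[0,0,-0.9],[0,0,0]],[60,[0,0,-0.9],[0,0,0]],[60,[0,0,-0.9],[0,0,0]],[60,[0,0,-0.5],[0,0,0]],[60,[0,0,-0.4],[0,0,0]],[60,[0,0,0],[0,0,0]],[60,[0,0,0],[0,0,0]]], grip_force=3)

```text
time_s: 1.15
ee_pos: [511.6, 107.9, 99.8]
ee_rot: [-180.0, 0.0, 78.0]
force: [0.0, -0.1, 0.1]
gripper_width: 60.0
gripper_force: 0.0
```

```bash
python3 - <<'E'
from h import *
im,ci=snap('wrist','w1.png'); s=state(); print(s['ee_pos'],s['ee_rot'],s['force'],s['qpos'])
E
```

```text
[512.13566939 108.06377663 100.48233343] [ 1.79934567e+02 -2.55889463e-02  7.79947133e+01] [-0.8655077   0.03129385  0.57315075] [ 1.06571218e+01  1.80062107e+01  1.04082103e+02 -1.88758278e-03
  5.78414461e+01  2.26634268e+01]
```

View pics/w1.png

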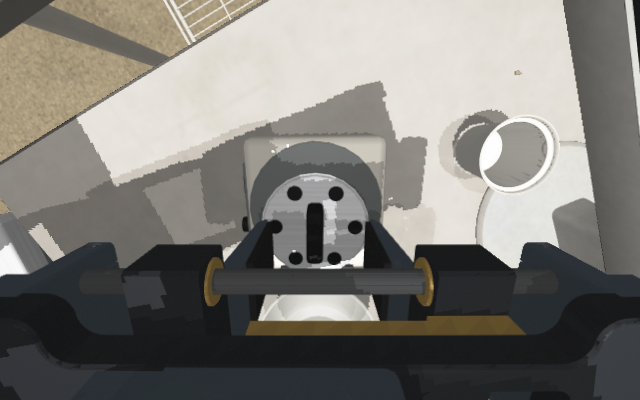

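The grip at (315,232) is centred between the fingers and the tool is aligned with it. I'll close gently to check.

Emit:
move_arm(motion=[[30,[0,0,-0.14],[0,0,0]],[10,[0,0,0],[0,0,0]],[10,[0,0,0],[0,0,0]],[10,[0,0,0],[0,0,0]],[10,[0,0,0],[0,0,0]],[10,[0,0,0],[0,0,0]],[10,[0,0,0],[0,0,0]]], grip_force=3)

```text
time_s: 1.78
ee_pos: [511.6, 108.0, 96.5]
ee_rot: [180.0, -0.0, 78.0]
force: [0.1, -0.3, 0.2]
gripper_width: 16.0
gripper_force: 0.0
```

Emit:
move_arm(motion=[[14.5,[0,0,0],[0,0,0]],[14.5,[0,0,0],[0,0,0]],[14.5,[0,0,0],[0,0,0.5]],[14.5,[0,0,0],[0,0,0.8]],[14.5,[0,0,0],[0,0,0.8]],[14.5,[0,0,0],[0,0,0.8]],[14.5,[0,0,0],[0,0,0.8]],[14.5,[0,0,0],[0,0,0.8]],[14.5,[0,0,0],[0,0,0.8]],[14.5,[0,0,0],[0,0,0.8]],[14.5,[0,0,0],[0,0,0.8]]])

```text
time_s: 2.7
ee_pos: [511.5, 108.0, 96.3]
ee_rot: [-180.0, -0.0, 105.8]
force: [-0.1, 0.5, 0.4]
gripper_width: 14.4
gripper_force: 0.0
```

Emit:
move_arm(motion=[[14.5,[0,0,0],[0,0,0.8]],[14.5,[0,0,0],[0,0,0.8]],[14.5,[0,0,0],[0,0,0.8]],[14.5,[0,0,0],[0,0,0.8]],[14.5,[0,0,0],[0,0,0.8]],[14.5,[0,0,0],[0,0,0.8]]])

```text
time_s: 3.2
ee_pos: [511.5, 108.0, 96.4]
ee_rot: [180.0, 0.0, 125.0]
force: [0.8, -0.9, -0.2]
gripper_width: 14.3
gripper_force: 0.0
```

```bash
cat > st.py <<'E'
from h import *
s=state(); print(s['torque'].round(2),s['force'].round(1),s['gripper_width'].__round__(2),s['gripper_force'],s['qpos'].round(1))
E
python3 st.py
```

```text
[ 0.08 -0.07 -0.03] [ 0.8 -0.9 -0.2] 14.28 0.0 [ 10.7  18.2 104.4   0.   57.3 -24.3]
```

Emit:
move_arm(motion=[[14.5,[0,0,0],[0,0,0.8]],[14.5,[0,0,0],[0,0,0.8]],[14.5,[0,0,0],[0,0,0.8]],[14.5,[0,0,0],[0,0,0.8]],[14.5,[0,0,0],[0,0,0.8]],[14.5,[0,0,0],[0,0,0.8]]])

```text
time_s: 3.7
ee_pos: [511.5, 108.0, 96.3]
ee_rot: [180.0, -0.0, 144.2]
force: [0.6, 0.7, -0.5]
gripper_width: 14.6
gripper_force: 0.0
```

```bash
python3 st.py
```

```text
[ 0.02 -0.08  0.03] [ 0.6  0.7 -0.5] 14.64 0.0 [ 10.7  18.2 104.4   0.   57.3 -43.5]
```

Emit:
move_arm(motion=[[14.5,[0,0,0],[0,0,0.8]],[14.5,[0,0,0],[0,0,0.8]],[14.5,[0,0,0],[0,0,0.8]],[14.5,[0,0,0],[0,0,0.8]],[14.5,[0,0,0],[0,0,0.8]],[14.5,[0,0,0],[0,0,0.8]]])

```text
time_s: 4.2
ee_pos: [511.5, 108.0, 96.4]
ee_rot: [180.0, 0.0, 163.4]
force: [-0.5, -0.3, -0.4]
gripper_width: 14.5
gripper_force: 0.0
```

```bash
python3 st.py; python3 -c "
from h import *
snap('scene','s1.png');im,_=snap('wrist','w2.png')
a=cv2.resize(cv2.imread('pics/s1.png')[140:240,180:320],None,fx=4,fy=4,interpolation=2)
b=cv2.resize(im[120:280,200:440],(560,373))
cv2.imwrite('pics/m2.png',cv2.resize(np.vstack([a,b]),(434,600)))"
```

```text
[ 0.12 -0.07 -0.01] [-0.5 -0.3 -0.4] 14.47 0.0 [ 10.7  18.2 104.4   0.   57.3 -62.7]
```

View pics/m2.png

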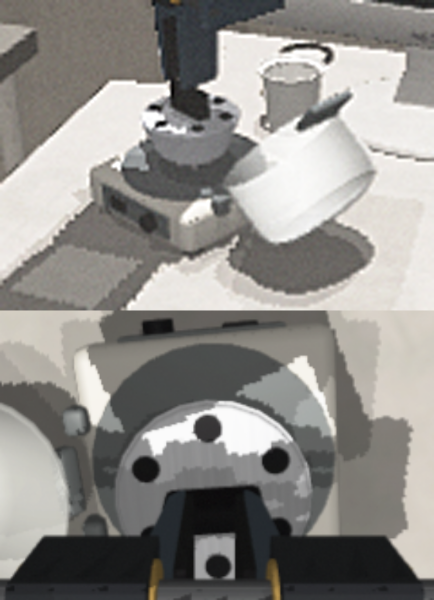

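The rotor is turning with the gripper and still sits high, so I'll keep turning.

Emit:
move_arm(motion=[[14.5,[0,0,0],[0,0,0.8]],[14.5,[0,0,0],[0,0,0.8]],[14.5,[0,0,0],[0,0,0.8]],[14.5,[0,0,0],[0,0,0.8]],[14.5,[0,0,0],[0,0,0.8]],[14.5,[0,0,0],[0,0,0.8]]])

```text
time_s: 4.8
ee_pos: [511.5, 108.0, 96.4]
ee_rot: [180.0, -0.0, -177.5]
force: [0.8, 0.3, 0.5]
gripper_width: 14.5
gripper_force: 0.0
```

```bash
python3 st.py
```

```text
[ 0.09 -0.1  -0.01] [0.8 0.3 0.5] 14.45 0.0 [ 10.7  18.2 104.4   0.   57.3 -81.8]
```

Emit:
move_arm(motion=[[14.5,[0,0,0],[0,0,0.8]],[14.5,[0,0,0],[0,0,0.8]],[14.5,[0,0,0],[0,0,0.8]],[14.5,[0,0,0],[0,0,0.8]],[14.5,[0,0,0],[0,0,0.8]],[14.5,[0,0,0],[0,0,0.8]]])

```text
time_s: 5.3
ee_pos: [511.5, 108.0, 96.4]
ee_rot: [180.0, -0.0, -158.3]
force: [1.1, 0.3, -0.8]
gripper_width: 14.4
gripper_force: 0.0
```

```bash
python3 st.py
```

```text
[ 0.14 -0.04 -0.03] [ 1.1  0.3 -0.8] 14.44 0.0 [  10.7   18.2  104.4    0.    57.3 -101. ]
```

Emit:
move_arm(motion=[[14.5,[0,0,0],[0,0,0.8]],[14.5,[0,0,0],[0,0,0.8]],[14.5,[0,0,0],[0,0,0.8]],[14.5,[0,0,0],[0,0,0.8]],[14.5,[0,0,0],[0,0,0.8]],[14.5,[0,0,0],[0,0,0.8]]])

```text
time_s: 5.8
ee_pos: [511.5, 108.0, 96.4]
ee_rot: [180.0, -0.0, -139.1]
force: [0.2, 0.1, 0.2]
gripper_width: 14.3
gripper_force: 0.0
```

```bash
python3 st.py
```

```text
[0.19 0.01 0.01] [0.2 0.1 0.2] 14.26 0.0 [  10.7   18.2  104.4    0.    57.3 -120.2]
```

Emit:
move_arm(motion=[[14.5,[0,0,0],[0,0,0.8]],[14.5,[0,0,0],[0,0,0.8]],[14.5,[0,0,0],[0,0,0.8]],[14.5,[0,0,0],[0,0,0.8]],[14.5,[0,0,0],[0,0,0.8]],[14.5,[0,0,0],[0,0,0.8]]])

```text
time_s: 6.3
ee_pos: [511.5, 108.0, 96.4]
ee_rot: [180.0, 0.0, -119.9]
force: [0.2, -0.3, -0.2]
gripper_width: 14.7
gripper_force: 0.0
```

```bash
python3 st.py; python3 -c "
from h import *
snap('scene','s2.png');im,_=snap('wrist','w3.png')
a=cv2.resize(cv2.imread('pics/s2.png')[140:240,180:320],None,fx=4,fy=4,interpolation=2)
b=cv2.resize(im[120:280,200:440],(560,373))
cv2.imwrite('pics/m3.png',cv2.resize(np.vstack([a,b]),(434,600)))"
```

```text
[ 0.2   0.01 -0.  ] [ 0.2 -0.3 -0.2] 14.68 0.0 [  10.7   18.2  104.4    0.    57.3 -139.4]
```

View pics/m3.png

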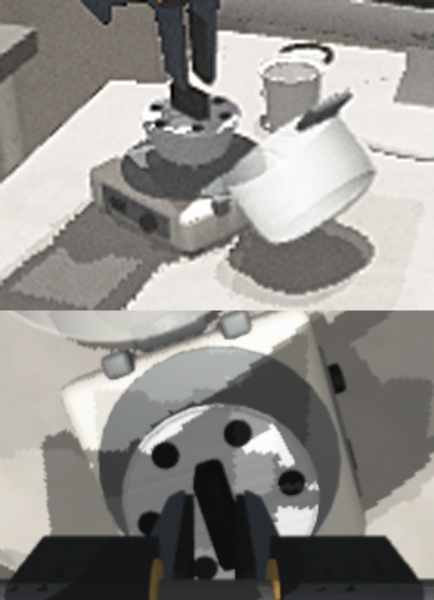

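```bash
python3 - <<'E'
from h import *
w=camera_info('wrist')
m=lambda x,y:[200+x/.775*240/560,120+(y-310)/.776*160/373]
for z in (115,105): 
  p=onplane(w,[m(208,463),m(231,568)],z)[:,:2]; d=p[0]-p[1]; print(z,p.round(1),np.degrees(np.arctan2(d[1],d[0])))
for z in (91,81):
  p=onplane(w,[m(119,490),m(318,490),m(220,404)],z)[:,:2].round(1); print(z,p,np.linalg.norm(p[0]-p[1]))
# predicted disc-circle apparent edge for both heights
th=np.linspace(0,2*np.pi,72)
ci=camera_info('scene')
a=[cv2.imread('pics/%s.png'%n) for n in('scene0','s2')]
for z in (91,81):
  c=proj(ci,np.c_[511+42*np.cos(th),108+42*np.sin(th),0*th+z]); print('scene',c.min(0),c.max(0))
  c=proj(w,np.c_[511+42*np.cos(th),108+42*np.sin(th),0*th+z]); print('wrist',c.min(0),c.max(0))
im=np.hstack([cv2.resize(i[150:220,200:270],None,fx=5,fy=5,interpolation=2) for i in a]);cv2.imwrite('pics/cmp.png',im)
E
```

```text
115 [[501.1  85.4]
 [514.8 126.4]] -108.4329827628803
105 [[502.7  87.9]
 [517.1 131.3]] -108.43298276288023
91 [[543.2  82.9]
 [470.9 124.8]
 [488.3  72.6]] 83.56374812082096
81 [[546.7  85. ]
 [470.8 129. ]
 [489.1  74.2]] 87.73146527899785
scene [224.2616608  168.04311924] [256.63121238 182.25175196]
wrist [264.14012833 172.0007687 ] [374.06824416 275.14093737]
scene [224.56727688 171.3712485 ] [256.79095494 185.74425478]
wrist [266.46543215 169.70150374] [371.66048416 268.864715  ]
```

View pics/cmp.png

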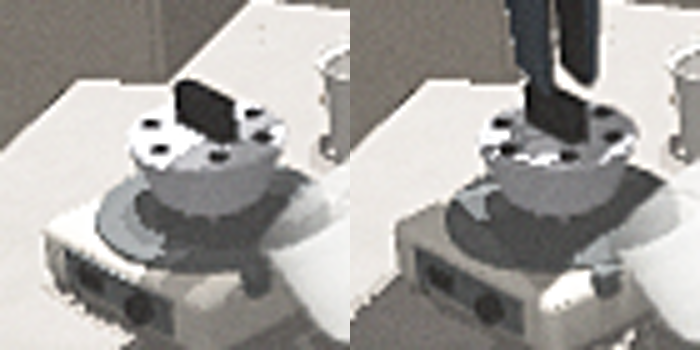

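```bash
python3 - <<'E'
from h import *
ci=camera_info('scene')
y=np.radians(60); a=np.array([np.cos(y),np.sin(y)]); n=np.array([-a[1],a[0]])
o=np.array([511.5,108])
for z in (96,115):
  for s in (-7.3,7.3):
    print(z,s,[((proj(ci,[*(o+s*n+k*a),z])[0]-[200,150])*5+[350,0]).round(0).tolist() for k in (-16,16)])
w=camera_info('wrist')
im=cv2.imread('pics/w3.png'); 
b=cv2.resize(im[150:300,240:400],None,fx=4,fy=4,interpolation=2)
for z in (96,115):
  for s in (-7.3,7.3):
    for k in(-16,16):
      p=(proj(w,[*(o+s*n+k*a),z])[0]-[240,150])*4; cv2.circle(b,tuple(int(v) for v in p),4,(0,0,255) if z==96 else (0,255,0),-1)
cv2.imwrite('pics/b.png',b)
E
```

```text
96 -7.3 [[578.0, 125.0], [554.0, 101.0]]
96 7.3 [[551.0, 131.0], [528.0, 107.0]]
115 -7.3 [[576.0, 91.0], [551.0, 68.0]]
115 7.3 [[549.0, 97.0], [525.0, 74.0]]
```

View pics/b.png

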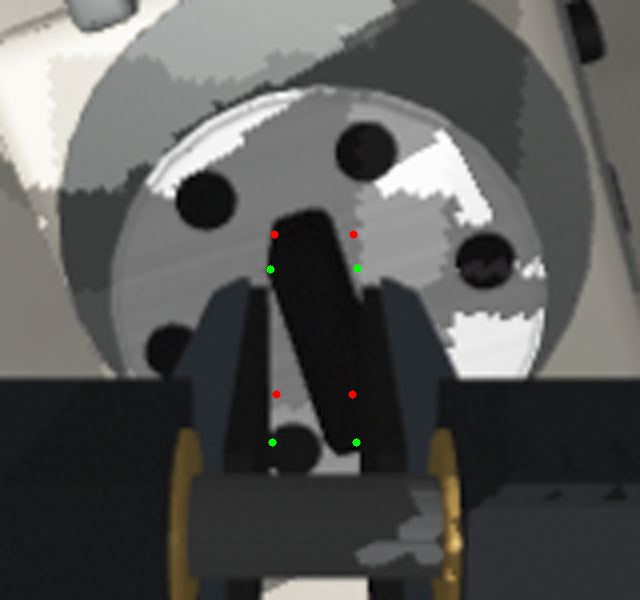

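The grip reads about 72°, close to its start angle. The scene view shows the fingertips ending near the top of the grip, so the fingers may have swept over it without turning it. To test this, I'll open, turn back to 72° and close gently.

Emit:
move_arm(motion=[[60,[0,0,0],[0,0,0]],[60,[0,0,0],[0,0,0]],[60,[0,0,0],[0,0,0]],[60,[0,0,0],[0,0,0]],[60,[0,0,0],[0,0,0]],[60,[0,0,0],[0,0,-1]],[60,[0,0,0],[0,0,-1]],[60,[0,0,0],[0,0,-1]],[60,[0,0,0],[0,0,-1]],[60,[0,0,0],[0,0,-1]],[60,[0,0,0],[0,0,-1]],[60,[0,0,0],[0,0,-1]],[60,[0,0,0],[0,0,-1]],[60,[0,0,0],[0,0,-1]],[60,[0,0,0],[0,0,-1]],[60,[0,0,0],[0,0,-1]],[60,[0,0,0],[0,0,-1]],[60,[0,0,0],[0,0,-1]],[60,[0,0,0],[0,0,-1]],[60,[0,0,0],[0,0,-1]]])

```text
time_s: 8.07
ee_pos: [511.5, 108.0, 96.4]
ee_rot: [180.0, 0.0, 179.8]
force: [0.4, 0.0, -0.4]
gripper_width: 60.2
gripper_force: 0.0
```

Emit:
move_arm(motion=[[60,[0,0,0],[0,0,-1]],[60,[0,0,0],[0,0,-1]],[60,[0,0,0],[0,0,-1]],[60,[0,0,0],[0,0,-1]],[60,[0,0,0],[0,0,-1]],[60,[0,0,0],[0,0,-1]],[60,[0,0,0],[0,0,-1]],[60,[0,0,0],[0,0,-1]],[60,[0,0,0],[0,0,-1]],[60,[0,0,0],[0,0,-1]],[60,[0,0,0],[0,0,-1]],[60,[0,0,0],[0,0,-1]],[60,[0,0,0],[0,0,-1]],[60,[0,0,0],[0,0,-1]],[60,[0,0,0],[0,0,-1]],[60,[0,0,0],[0,0,-1]],[60,[0,0,0],[0,0,-1]],[60,[0,0,0],[0,0,-1]],[60,[0,0,0],[0,0,-1]],[60,[0,0,0],[0,0,-1]]])

```text
time_s: 9.73
ee_pos: [511.5, 108.0, 96.4]
ee_rot: [180.0, 0.0, 99.8]
force: [-0.6, -0.1, 0.0]
gripper_width: 60.0
gripper_force: 0.0
```

Emit:
move_arm(motion=[[60,[0,0,0],[0,0,-1]],[60,[0,0,0],[0,0,-1]],[60,[0,0,0],[0,0,-1]],[60,[0,0,0],[0,0,-1]],[60,[0,0,0],[0,0,-1]],[60,[0,0,0],[0,0,-1]],[60,[0,0,0],[0,0,-1]],[8,[0,0,0],[0,0,0]],[8,[0,0,0],[0,0,0]],[8,[0,0,0],[0,0,0]],[8,[0,0,0],[0,0,0]],[8,[0,0,0],[0,0,0]],[8,[0,0,0],[0,0,0]],[8,[0,0,0],[0,0,0]],[8,[0,0,0],[0,0,0]],[8,[0,0,0],[0,0,0]],[8,[0,0,0],[0,0,0]],[8,[0,0,0],[0,0,0]]], grip_force=3)

```text
time_s: 11.23
ee_pos: [511.5, 108.0, 96.4]
ee_rot: [180.0, -0.0, 72.0]
force: [0.4, 0.5, -0.2]
gripper_width: 7.9
gripper_force: 0.0
```

```bash
python3 st.py
```

```text
[-0.05  0.05 -0.02] [ 0.4  0.5 -0.2] 7.94 0.0 [ 10.7  18.2 104.4  -0.   57.3  28.7]
```

The fingers closed to 8 mm without touching anything, so the tips are really above the grip, about 24 mm higher than reported. I'll open, go 20 mm lower and close again.

Emit:
move_arm(motion=[[45,[0,0,0],[0,0,0]],[45,[0,0,0],[0,0,0]],[45,[0,0,0],[0,0,0]],[45,[0,0,0],[0,0,0]],[45,[0,0,0],[0,0,0]],[45,[0,0,-0.2],[0,0,0]],[45,[0,0,-0.2],[0,0,0]],[45,[0,0,-0.2],[0,0,0]],[45,[0,0,-0.2],[0,0,0]],[8,[0,0,0],[0,0,0]],[8,[0,0,0],[0,0,0]],[8,[0,0,0],[0,0,0]],[8,[0,0,0],[0,0,0]],[8,[0,0,0],[0,0,0]],[8,[0,0,0],[0,0,0]],[8,[0,0,0],[0,0,0]],[8,[0,0,0],[0,0,0]],[8,[0,0,0],[0,0,0]]], grip_force=3)

```text
time_s: 12.73
ee_pos: [511.2, 108.1, 76.5]
ee_rot: [-180.0, -0.0, 72.0]
force: [-3.0, 2.0, 1.3]
gripper_width: 12.3
gripper_force: 3.0
```

```bash
python3 st.py
```

```text
[0.22 0.43 0.02] [-3.   2.   1.3] 12.26 3.016887903213501 [ 10.7  19.5 105.9   0.   54.6  28.7]
```

Emit:
move_arm(motion=[[14,[-0.04,0.02,0],[0,0,0]],[14,[0,0,-0.12],[0,0,0]],[14,[0,0,0],[0,0,0.8]],[14,[0,0,0],[0,0,0.8]],[14,[0,0,0],[0,0,0.8]],[14,[0,0,0],[0,0,0.8]],[14,[0,0,0],[0,0,0.8]],[14,[0,0,0],[0,0,0.8]],[14,[0,0,0],[0,0,0.8]],[14,[0,0,0],[0,0,0.8]]])

```text
time_s: 13.57
ee_pos: [510.2, 108.2, 73.0]
ee_rot: [-180.0, 0.0, 97.8]
force: [-0.9, -0.6, -0.8]
gripper_width: 14.0
gripper_force: 0.7
```

```bash
python3 st.py
```

```text
[-0.07  0.21  0.01] [-0.9 -0.6 -0.8] 14.0 0.6519497725412293 [ 10.7  19.6 106.3  -0.   54.1   3. ]
```

Light contact now, so the rotor is turning. I'll continue in chunks.

Emit:
move_arm(motion=[[14,[0,0,0],[0,0,0.7]],[14,[0,0,0],[0,0,0.7]],[14,[0,0,0],[0,0,0.7]],[14,[0,0,0],[0,0,0.7]],[14,[0,0,0],[0,0,0.7]],[14,[0,0,0],[0,0,0.7]]])

```text
time_s: 14.07
ee_pos: [510.2, 108.2, 72.9]
ee_rot: [-180.0, 0.0, 114.5]
force: [-1.5, -0.8, -0.3]
gripper_width: 13.8
gripper_force: 0.6
```

```bash
python3 st.py
```

```text
[ 0.06  0.1  -0.01] [-1.5 -0.8 -0.3] 13.83 0.6067621620570662 [ 10.7  19.6 106.3  -0.   54.1 -13.8]
```

Emit:
move_arm(motion=[[14,[0,0,0],[0,0,0.7]],[14,[0,0,0],[0,0,0.7]],[14,[0,0,0],[0,0,0.7]],[14,[0,0,0],[0,0,0.7]],[14,[0,0,0],[0,0,0.7]],[14,[0,0,0],[0,0,0.7]]])

```text
time_s: 14.57
ee_pos: [510.3, 108.1, 73.0]
ee_rot: [-180.0, 0.0, 131.4]
force: [-0.8, 0.3, 0.4]
gripper_width: 13.9
gripper_force: 0.6
```

```bash
python3 st.py
```

```text
[-0.13  0.18 -0.03] [-0.8  0.3  0.4] 13.91 0.6060745753347874 [ 10.7  19.6 106.3  -0.   54.1 -30.6]
```

Emit:
move_arm(motion=[[14,[0,0,0],[0,0,0.7]],[14,[0,0,0],[0,0,0.7]],[14,[0,0,0],[0,0,0.7]],[14,[0,0,0],[0,0,0.7]],[14,[0,0,0],[0,0,0.7]],[14,[0,0,0],[0,0,0.7]]])

```text
time_s: 15.07
ee_pos: [509.9, 108.2, 73.0]
ee_rot: [-179.9, -0.1, 148.1]
force: [-1.9, 0.7, 0.2]
gripper_width: 18.8
gripper_force: 3.6
```

```bash
python3 st.py
```

```text
[-0.01  0.23 -0.14] [-1.9  0.7  0.2] 18.77 3.621496888808906 [ 10.7  19.6 106.3  -0.   54.2 -47.4]
```

The pads are being forced apart with some torque, so the rotor seems locked and probably dropped. I'll turn back a little, release, rise and check.

Emit:
move_arm(motion=[[18,[0,0,0],[0,0,-1]],[18,[0,0,0],[0,0,-1]],[30,[0,0,0],[0,0,-1]],[45,[0,0,0],[0,0,0]],[45,[0,0,0],[0,0,0]],[45,[0,0,0],[0,0,0]],[45,[0,0,0.6],[0,0,0]],[45,[0,0,1],[0,0,0]],[45,[0,0,1],[0,0,0]],[45,[0,0,1],[0,0,0]],[45,[0,0,1],[0,0,0]],[45,[0,0,0.4],[0,0,0]],[45,[0,0,0],[0,0,0]]])

```text
time_s: 16.15
ee_pos: [512.2, 108.8, 200.8]
ee_rot: [179.7, 0.2, 136.0]
force: [0.5, 0.2, 0.0]
gripper_width: 45.1
gripper_force: 0.0
```

```bash
python3 - <<'E'
from h import *
im,w=snap('wrist','w4.png'); s,ci=snap('scene','s4.png')
# rotor disc height: compare with first scene picture, and overlay circles for z=91 / 81
a=[cv2.resize(cv2.imread('pics/%s.png'%n)[145:225,200:295],None,fx=4,fy=4,interpolation=2) for n in ('scene0','s4')]
th=np.linspace(0,2*np.pi,36)
b=cv2.resize(a[1],None,fx=1,fy=1)
for z,c in((91,(0,0,255)),(81,(0,255,0))):
  for p in proj(ci,np.c_[511+42*np.cos(th),108+42*np.sin(th),0*th+z]): cv2.circle(b,tuple(int(v) for v in (p-[200,145])*4),1,c,-1)
top=np.hstack([a[0],b])
bot=im[:270,:]; bot=cv2.resize(bot,(top.shape[1],int(270*top.shape[1]/640)))
m=np.vstack([top,bot])[:640]; m=cv2.resize(m,None,fx=600/640,fy=600/640); print(m.shape); cv2.imwrite('pics/m4.png',m)
E
```

```text
(600, 712, 3)
```

View pics/m4.png

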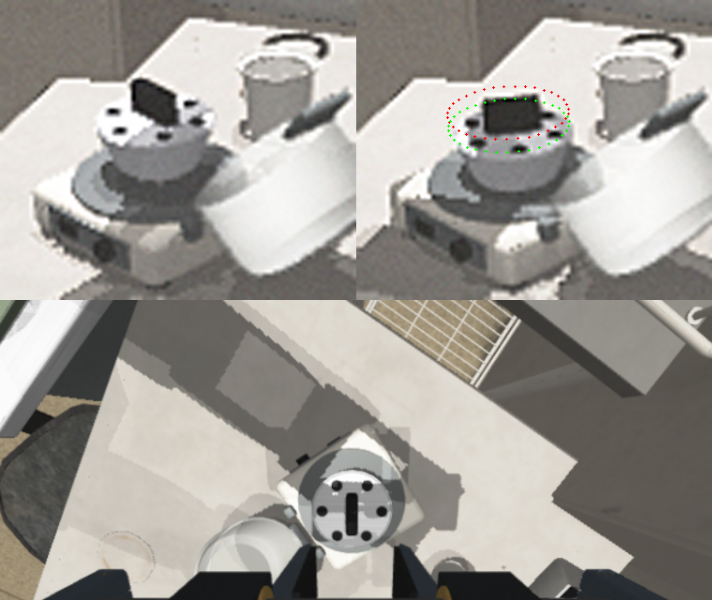

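The last view shows the rotor seated: its disc rim lies on the green 81 mm circle, about 10 mm below where it started. The lid's tab is at scene px of about (291,171)–(281,181). Next I'll estimate the lid angle and plan the push along the tab's arc.

```bash
cat > plan.py <<'E'
from h import *
S=np.array([511,108.5]); cx=np.array([-.187,-.982])
def W(c,z): return np.r_[S+c*cx,z]
def lid(th,u,w): c,s=np.cos(th),np.sin(th); return 66-u*c+w*s, 45+u*s+w*c
def ee(th):          # ee pose target: 15 deg tilt, real tip 24 mm behind ee
    if th>1.57:
        c,z=lid(th,149,12); f=min(1,(2.2-th)/.63); c+=14; z-=18
    elif th>.75:
        u=max(139,126+32*np.cos(th)); c,z=lid(th,u,12); c+=15.5; z+=4
    else:
        c,z=lid(th,149,12); k=8+8*th/.75; c+=k; z+=k*.27*.5
    return W(c+6.2,z-23)
if __name__=='__main__':
    ci=camera_info('scene')
    for th in np.arange(1.9,2.45,.1): print(round(th,1),proj(ci,[W(*lid(th,149,8)),W(*lid(th,121,8))]).round(0).tolist())
    s=state(); print(s['ee_pos'].round(1),s['ee_rot'].round(1))
    for th in [2.3,2.1,1.9,1.7,1.55,1.4,1.2,1.0,.8,.6,.4,.2,0]: print(th,ee(th).round(0))
E
python3 plan.py
```

```text
1.9 [[273.0, 155.0], [270.0, 164.0]]
2.0 [[277.0, 159.0], [274.0, 167.0]]
2.1 [[281.0, 164.0], [277.0, 171.0]]
2.2 [[285.0, 168.0], [280.0, 175.0]]
2.3 [[289.0, 174.0], [283.0, 179.0]]
2.4 [[292.0, 179.0], [285.0, 184.0]]
[510.  108.3 197.4] [-179.9   -0.   136. ]
2.3 [475. -82. 107.]
2.1 [479. -60. 127.]
1.9 [484. -35. 141.]
1.7 [489.  -7. 150.]
1.55 [493.  13. 165.]
1.4 [497.  34. 165.]
1.2 [502.  61. 160.]
1.0 [507.  88. 153.]
0.8 [512. 115. 141.]
0.6 [517. 138. 118.]
0.4 [520. 156.  93.]
0.2 [522. 169.  65.]
0 [524. 176.  35.]
```

Emit:
move_arm(motion=[[0,[-0.1,-0.58,0.1],[0,0,-0.95]],[0,[-0.1,-0.58,0.1],[0,0,-0.95]],[0,[-0.1,-0.58,0],[0,0,-0.95]],[0,[-0.1,-0.58,0],[0,0,-0.95]],[0,[-0.1,-0.58,0],[0,0,-0.95]],[0,[-0.1,-0.58,0],[0,0,-0.95]],[0,[-0.1,-0.58,0],[0,0,-0.95]],[0,[-0.1,-0.58,0],[0,0,-0.95]],[0,[-0.1,-0.58,0],[0,0,-0.95]],[0,[-0.1,-0.58,0],[0,0,-0.95]],[0,[-0.1,-0.58,0],[0,0,-0.95]],[0,[-0.1,-0.58,0],[0,0,-0.95]],[0,[-0.1,-0.58,0],[0,0,-0.95]],[0,[-0.1,-0.58,0],[0,0,-0.95]],[0,[-0.1,-0.58,0],[0,0,-0.95]],[0,[0,0,0],[-0.92,0.18,0]],[0,[0,0,0],[-0.92,0.18,0]],[0,[0,0,0],[-0.92,0.18,0]],[0,[0,0,0],[-0.92,0.18,0]]], grip_force=10)

```text
time_s: 17.83
ee_pos: [471.9, -109.3, 201.5]
ee_rot: [-179.8, 15.2, 79.0]
force: [0.2, -0.4, 0.4]
gripper_width: 0.3
gripper_force: 0.0
```

```bash
python3 -c "
from h import *
s=state();print(s['ee_pos'],s['qpos'].round(0));from scipy.spatial.transform import Rotation as R
print(R.from_euler('xyz',s['ee_rot'],degrees=True).as_matrix().round(2))"
```

```text
[ 471.93637984 -109.33641169  201.51903006] [ -3.  11. 100. -16.  72.  13.]
[[ 0.18  0.98 -0.05]
 [ 0.95 -0.19 -0.26]
 [-0.26 -0.   -0.97]]
```

Emit:
move_arm(motion=[[0,[0,0,-0.9],[0,0,0]],[0,[0,0,-0.9],[0,0,0]],[0,[0,0,-0.9],[0,0,0]],[0,[0,0,-0.9],[0,0,0]],[0,[0.05,0.4,0],[0,0,0]],[0,[0.05,0.4,0],[0,0,0]],[0,[0.04,0.3,0],[0,0,0]],[0,[0.06,0.3,0.2],[0,0,0]],[0,[0.06,0.3,0.25],[0,0,0]],[0,[0.06,0.3,0.2],[0,0,0]]])

```text
time_s: 18.67
ee_pos: [480.9, -59.1, 131.9]
ee_rot: [180.0, 15.1, 79.0]
force: [-2.5, -3.2, 3.2]
gripper_width: 0.7
gripper_force: 1.9
```

```bash
python3 st.py
```

```text
[-0.39  0.44 -0.08] [-2.5 -3.2  3.2] 0.72 1.8750429712235928 [  2.5  15.  105.5 -16.4  64.1  21.2]
```

Emit:
move_arm(motion=[[0,[0.05,0.33,0.13],[0,0,0]],[0,[0.05,0.33,0.12],[0,0,0]],[0,[0.05,0.33,0.12],[0,0,0]],[0,[0.06,0.37,0.12],[0,0,0]],[0,[0.06,0.37,0.12],[0,0,0]],[0,[0.06,0.37,0.12],[0,0,0]],[0,[0.06,0.4,0.3],[0,0,0]],[0,[0.06,0.4,0.3],[0,0,0]]])

```text
time_s: 19.33
ee_pos: [491.8, 14.7, 162.8]
ee_rot: [-179.9, 15.0, 79.0]
force: [-0.7, -0.6, -0.0]
gripper_width: 0.2
gripper_force: 0.5
```

```bash
python3 st.py; python3 - <<'E'
from plan import *
im,ci=snap('scene','s5.png'); a=cv2.imread('pics/s4.png')
# moved lid? where did the picture change near the old lid
d=cv2.absdiff(im,a).max(2)>40; ys,xs=np.nonzero(d[160:235,255:310]); print('changed px near old lid',len(ys))
E
```

```text
[0.01 0.03 0.  ] [-0.7 -0.6 -0. ] 0.19 0.5065546045079827 [ 10.5  15.2 100.1 -14.7  71.   27. ]
changed px near old lid 1444
```

Emit:
move_arm(motion=[[0,[0.1,0.4,0.05],[0,0,0]],[0,[0.1,0.4,0.05],[0,0,0]],[0,[0.07,0.36,-0.07],[0,0,0]],[0,[0.07,0.36,-0.07],[0,0,0]],[0,[0.06,0.36,-0.07],[0,0,0]]])

```text
time_s: 19.8
ee_pos: [502.6, 61.4, 159.8]
ee_rot: [-180.0, 15.0, 79.0]
force: [0.8, -1.6, -1.0]
gripper_width: 0.2
gripper_force: 0.5
```

```bash
python3 st.py
```

```text
[-0.07 -0.03  0.02] [ 0.8 -1.6 -1. ] 0.24 0.5045186653296696 [ 15.2  17.2  97.7 -14.1  72.3  31.3]
```

Emit:
move_arm(motion=[[0,[0.07,0.36,-0.1],[0,0,0]],[0,[0.07,0.36,-0.1],[0,0,0]],[0,[0.06,0.36,-0.1],[0,0,0]],[0,[0.07,0.36,-0.16],[0,0,0]],[0,[0.07,0.36,-0.16],[0,0,0]],[0,[0.06,0.36,-0.16],[0,0,0]],[0,[0.06,0.3,-0.3],[0,0,0]],[0,[0.06,0.3,-0.3],[0,0,0]],[0,[0.06,0.3,-0.3],[0,0,0]]])

```text
time_s: 20.55
ee_pos: [517.0, 137.9, 117.4]
ee_rot: [-180.0, 15.0, 79.0]
force: [-0.4, 0.3, 0.5]
gripper_width: 0.2
gripper_force: 0.3
```

```bash
python3 st.py
```

```text
[ 0.08 -0.04 -0.01] [-0.4  0.3  0.5] 0.18 0.267175003682496 [ 22.1  22.6  96.  -13.3  70.2  38.6]
```

Emit:
move_arm(motion=[[0,[0.05,0.25,-0.33],[0,0,0]],[0,[0.04,0.25,-0.33],[0,0,0]],[0,[0.04,0.22,-0.33],[0,0,0]],[0,[0.03,0.18,-0.37],[0,0,0]],[0,[0.03,0.18,-0.37],[0,0,0]],[0,[0.02,0.16,-0.37],[0,0,0]],[0,[0.02,0.1,-0.3],[0,0,0]],[0,[0.02,0.1,-0.3],[0,0,0]]])

```text
time_s: 21.22
ee_pos: [522.9, 173.1, 49.7]
ee_rot: [-180.0, 15.0, 79.0]
force: [-0.2, -1.2, 0.2]
gripper_width: 0.9
gripper_force: 0.2
```

```bash
python3 st.py
```

```text
[0.08 0.03 0.03] [-0.2 -1.2  0.2] 0.94 0.1594299610133021 [ 25.   28.1  97.8 -13.5  63.7  43. ]
```

Emit:
move_arm(motion=[[0,[0.01,0.04,-0.1],[0,0,0]],[0,[0.01,0.04,-0.1],[0,0,0]],[0,[0,0.02,-0.1],[0,0,0]],[0,[0,0,-0.1],[0,0,0]],[0,[0,0,0],[0,0,0]]])

```text
time_s: 21.63
ee_pos: [523.5, 175.5, 40.4]
ee_rot: [-180.0, 15.0, 79.0]
force: [-0.3, 0.6, -0.4]
gripper_width: 0.4
gripper_force: 0.0
```

```bash
python3 st.py
```

```text
[ 0.16 -0.02 -0.02] [-0.3  0.6 -0.4] 0.44 0.0027871533723100583 [ 25.1  28.8  98.1 -13.6  62.7  43.4]
```

Emit:
move_arm(motion=[[0,[0,0,-0.08],[0,0,0]],[0,[0,0,-0.08],[0,0,0]],[0,[0,0,-0.08],[0,0,0]],[0,[0,0,0],[0,0,0]]])

```text
time_s: 21.97
ee_pos: [523.9, 175.6, 35.5]
ee_rot: [180.0, 15.0, 79.0]
force: [-1.2, 0.7, 3.7]
gripper_width: 0.6
gripper_force: 2.5
```

```bash
python3 st.py; python3 - <<'E'
from plan import *
im,ci=snap('scene','s6.png'); a=cv2.imread('pics/s4.png')
d=cv2.absdiff(im,a).max(2)
# area where the open lid stood: mean change; and print predicted pixels of shut tab/dome top
print((d[170:215,262:298]>30).mean(), proj(ci,[W(*lid(0,139,12)),W(*lid(0,66,67)),W(*lid(.1,66,67))]).round(0).tolist())
E
```

```text
[ 0.04  0.19 -0.03] [-1.2  0.7  3.7] 0.6 2.488027582239738 [ 25.2  29.2  98.4 -13.7  62.1  43.6]
0.37037037037037035 [[223.0, 178.0], [240.0, 168.0], [242.0, 166.0]]
```

Emit:
move_arm(motion=[[0,[0,0,-0.08],[0,0,0]],[0,[0,0,-0.08],[0,0,0]],[0,[0,0,0],[0,0,0]]])

```text
time_s: 22.27
ee_pos: [524.1, 175.6, 34.7]
ee_rot: [179.9, 15.0, 78.9]
force: [-5.3, 0.2, 22.4]
gripper_width: 0.2
gripper_force: 11.0
```

```bash
python3 st.py
```

```text
[-0.65  1.1  -0.19] [-5.3  0.2 22.4] 0.2 11.027640037355013 [ 25.2  29.2  98.5 -13.8  61.9  43.7]
```

Stiff contact at tab-shut height with 22 N, about 3 N·m at the hinge, so the lid is against its stop. I'll back off and check the numbers.

Emit:
move_arm(motion=[[0,[0,0,0.3],[0,0,0]],[0,[0.05,0.3,0.7],[0,0,0]],[0,[0.05,0.3,0.9],[0,0,0]],[0,[0,0,1],[0,0,0]],[0,[0,0,1],[0,0,0]],[0,[0,0,1],[0,0,0]],[0,[0,0,1],[0,0,0]],[0,[0,0,1],[0,0,0]],[0,[0,0,0],[0,0,0]],[0,[0,0,0],[0,0,0]]])

```text
time_s: 23.1
ee_pos: [526.6, 190.7, 204.3]
ee_rot: [179.9, 14.9, 79.0]
force: [-0.0, -1.0, -1.5]
gripper_width: 0.3
gripper_force: 0.0
```

```bash
python3 - <<'E'
from plan import *
im,ci=snap('scene','s7.png'); a=cv2.imread('pics/s4.png'); wi,w=snap('wrist','w7.png')
print(state()['force'].round(1))
# tab prediction: grey level along the tab & outside for several lid angles (tab grey vs white deck / desk)
g=cv2.cvtColor(im,cv2.COLOR_BGR2GRAY)
def quad(th): 
    P=[]
    for u,v in ((119,-22),(149,-22),(149,22),(119,22)):
        c,z=lid(th,u,12); p=W(c,z); p[:2]+=v*np.array([.982,-.187]); P.append(p)
    return P
for nm,pic,c in (('scene',g,ci),('wrist',cv2.cvtColor(wi,cv2.COLOR_BGR2GRAY),w)):
  for th in (0,.05,.1,.15,.2,.3,.4):
    q=proj(c,quad(th)); m=np.zeros(pic.shape,np.uint8); cv2.fillPoly(m,[q.round().astype(int)],255)
    ring=cv2.dilate(m,np.ones((7,7)))-m
    if m.any(): print(nm,th,q.mean(0).round(0),cv2.mean(pic,m)[0].__round__(),pic[m>0].std().round(1),cv2.mean(pic,ring)[0].__round__())
d=cv2.absdiff(im,a).max(2)
print('cup region change',(d[155:185,262:290]>40).mean())
E
```

```text
[-0.4  0.  -0.7]
scene 0 [224. 179.] 181 35.5 172
scene 0.05 [224. 177.] 186 34.6 183
scene 0.1 [224. 175.] 189 29.9 190
scene 0.15 [225. 173.] 192 28.3 193
scene 0.2 [225. 171.] 200 32.8 185
scene 0.3 [226. 167.] 193 51.5 168
scene 0.4 [227. 163.] 156 53.9 166
wrist 0 [319. 168.] 149 31.4 115
wrist 0.05 [319. 171.] 149 33.4 127
wrist 0.1 [319. 174.] 140 35.1 140
wrist 0.15 [319. 178.] 129 34.3 141
wrist 0.2 [319. 182.] 116 24.6 140
wrist 0.3 [319. 191.] 116 16.8 130
wrist 0.4 [319. 201.] 172 49.1 161
cup region change 0.16904761904761906
```

```bash
python3 - <<'E'
from plan import *
g=cv2.GaussianBlur(cv2.cvtColor(cv2.imread('pics/w7.png'),6),(3,3),0)
print('cols',list(range(270,372,6)))
for r in range(146,262,5): print(r,*[f'{g[r,c]:3d}' for c in range(270,372,6)])
w=camera_info('wrist')
f=lambda c,y,z: proj(w,[W(c,z)+np.r_[y*np.array([.982,-.187]),0]])[0].round(0).tolist()
print('deck edge',f(-66,-60,45),f(-66,60,45),'tab0 end',f(-83,-22,57),f(-83,22,57),'tab root',f(-53,-22,57),f(-53,22,57),'dome top',f(0,0,112),'rim',f(-56,0,45),f(56,0,45))
E
```

```text
cols [270, 276, 282, 288, 294, 300, 306, 312, 318, 324, 330, 336, 342, 348, 354, 360, 366]
146 221 223 223 223 212 182 100  87  93  93 115 137 201 201 203 204 205
151 222 206 170 175 172 153  96  87  86  85 115 119 183 158 153 164 205
156 197 104 101 102  95  87  84  84  82  82  82  91  92  92  94 101 153
161 155 120 120 118 114 124 177 175 175 174 173 108 114 114 114 114 160
166 213 233 233 221 220 148 173 173 172 170 169 171 215 217 215 216 179
171 249 254 253 252 252 151 169 168 166 165 164 210 251 252 252 247 223
176 244 254 254 243 143 109 165 132 120 115 149  91 100 241 252 252 210
181 233 254 251 145  98 104 105 105 106 104 103 104  97  88 252 252 200
186 221 254 149 107 105 106 106 106 106 106 106 104 103  97 109 252 191
191 199 228 141 105 106 106 106 106 107 106 106 106 104 102  88 243 194
196 186 157 110 107 107 113 129 139 140 137 127 111 106 104 105 169 210
201 179 139 108 112 124 151 166 187 198 180 158 144 118 106 103 115 214
206 163 134 113 131 179 236 219 239 241 239 217 223 156 120 105  96 204
211  89 133 131 206 235 237 229 242 242 238 217 229 234 168 118 121 207
2
[... 194 characters left out ...]
 223 232 176 161 221
231 203 189 189 238 241 197  46  38 106  32  46 157 237 236 190 183 222
236 201 221 192 203 241  66  46  34 105  30  46  54 241 203 191 219 222
241 204 237 191 198 226  46  46  32 114  27  46  46 223 201 191 219 223
246  29  30  28  29  29  25  25  29 121  25  26  25  28  28  28  30  30
251  25  25  24  24  25  24  24  25  93  23  26  25  24  24  25  24  25
256  25  24  24  24  25  24  26  24  93  22  28  25  25  25  24  25  24
261  24  25  25  24  24  25  41  21  93  22  51  24  24  24  25  24  24
deck edge [272.0, 166.0] [367.0, 166.0] tab0 end [301.0, 157.0] [338.0, 157.0] tab root [302.0, 180.0] [337.0, 180.0] dome top [319.0, 241.0] rim [319.0, 173.0] [320.0, 242.0]
```

The tab shows as a uniform patch at columns 301–336, rows 158–177 of the wrist picture, which matches the prediction for a shut lid. Handing in.

```bash
python3 -c "
from workcell import *
print(job_done())"
```

```text
the job is handed in; nothing more can be done
None
```

The rotor is seated about 10 mm lower, on the drive, the lid is pressed shut against its stop, and the job is handed in at about 23 s; I didn't confirm the bystanders: the arm stayed clear of the cup, and I never located the timer, mouse or beaker.

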